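# Square a test cassette in the reader's corner and close the clamp lid

### The job

Slide the orange test cassette across the reader's grey bed, without lifting it off, until it sits flush in the corner of the two blue walls: one long side against the long back wall (the one by the lid's hinge), one short side against the side wall. Then swing the hinged clamp lid fully down over it, so that it stays held in the corner, and leave the other things on the counter where they are.

Things in the scene. Friction and masses are not known exactly. Their poses are not given: they have to be found in the camera images.
- reader: Cassette reader, fixed. Origin on the counter; x from the bed's open near edge to the lid hinge, y left, z up. Grey flat bed at z = 30 mm, x -75 to 95, y -120 to 110 mm, no rim on the near (-x) and right (-y) edges. White housing 60 mm high at y 110 to 176. Its two blue walls: see point corner. Seated, the cassette's centre is at x = 38, y = 60 mm
- corner (a point): Inner corner of the two blue walls at bed height: reader x = 55, y = 100, z = 30 mm; axes as the reader's. Walls are 8 mm high, 8 mm thick. Back wall: inner face at reader x = 55, from y = -120 to 108 mm. Side wall: inner face at reader y = 100, from x = -30 to 63 mm
- cassette: Orange plastic test cassette, flat, 34 mm (x) by 80 mm (y) by 6 mm thick, about 20 g, loose on the bed at some angle (within 0.5 rad of square). Origin at the centre of its underside. Slides easily
- lid (a joint): Lid hinge angle, rad: 0 = closed, level; 1.8 to 2.0 at the start (open, leaning back past upright); stop at 2.1. Stiff hinge: stays where left, about 2 to 3 N at the tab moves it. Closed, two rubber pads under it just touch the ends of the seated cassette
- lid_hinge (a point): Middle of the lid's hinge axis (along reader y): reader x = 80, y = 60, z = 42 mm; axes as the reader's. The lid is a white frame with a clear pane, 76 mm wide, 5 mm thick, its mid-plane through this axis; it runs 95 mm out from the hinge, then a blue tab to 125 mm. Closed, it points to the near edge (-x)
- tab (a point): Outer (upper when closed) face of the blue tab at the lid's free end, 110 mm from the hinge; the tab is 30 x 30 x 10 mm, its outer face 7.5 mm and its inner face 2.5 mm from the lid's mid-plane. Its z axis is the lid's outward normal (up when closed)
- dropper: Bystander, to be left alone: small dropper bottle, 28 mm across, 60 mm tall, blue cap, standing about 80 mm outside the reader's housing; origin at the centre of its underside
- used_cassette: Bystander, to be left alone: white used cassette, 34 x 80 x 6 mm, lying on the counter to the right of the reader; origin at the centre of its underside
- pill_jar: Bystander, to be left alone: amber jar, 48 mm across, 75 mm tall; origin at the centre of its underside
- pouch_box: Bystander, to be left alone: cardboard box with a blue band, 70 x 110 x 50 mm; origin at the centre of its underside
- dish: Bystander, to be left alone: steel bowl, 110 mm across, 35 mm tall; origin at the centre of its underside
- tape: Bystander, to be left alone: roll of white tape lying flat, 70 mm across, 20 mm tall; origin at the centre of its underside
- rub_bottle: Bystander, to be left alone: white bottle with blue label, 54 mm across, 130 mm tall; origin at the centre of its underside
There are look-alikes about, which are no part of the job. Of the things that look like the cassette, the smallest one is meant.

How it is judged:
On the way, in this order (a step that is already met when the one before it is completed fails the run):
1. the cassette lies flush in the corner while the lid is still open (x of cassette in the frame of reader between 0.035 and 0.041 m and y of cassette in the frame of reader between 0.057 and 0.063 m and z of cassette in the frame of reader below 0.033 m and angle between the y axis of cassette and the y axis of reader, either way round below 0.06 rad and value of joint lid above 1 rad), for 0.2 s.
2. the lid is fully down over the cassette (value of joint lid below 0.06 rad), for 0.2 s.
At the end, for the whole second after the job is handed in: The cassette lies on the bed with its sides within 3 mm of both blue walls and within 0.06 rad of square to them, long side along the back wall, at rest; the lid is closed to within 0.06 rad (about 7 mm at the tab) (x of cassette in the frame of reader between 0.035 and 0.041 m and y of cassette in the frame of reader between 0.057 and 0.063 m and z of cassette in the frame of reader below 0.033 m and angle between the y axis of cassette and the y axis of reader, either way round below 0.06 rad and value of joint lid below 0.06 rad and linear speed of cassette below 0.01 m/s); the robot touches nothing.
It fails at once if the cassette is lifted more than 12 mm off the bed (z of cassette in the frame of reader above 0.042 m).
It fails at once if another thing on the counter is moved more than 30 mm (distance of any of dropper, used_cassette, pill_jar, pouch_box, dish, tape, rub_bottle from where it was at the start of the episode above 0.03 m).
It also fails if it takes over 54 s, if anything falls off the work surface, if the arm or the gripper's body presses on something with over 40 N, if the wrist force passes 120 N, or if a joint passes its speed limit or range.

### The arm

A 6-joint arm with a two-finger parallel gripper is mounted at the origin on the work surface. World frame = base frame: x ahead of the robot, y to its left, z up, the work surface at z = 0. Lengths are in m, angles in rad, forces in N, time in s.
With the tool pointing down it reaches from about 0.375 to 0.975 m from the base axis. Payload 3.8 kg.
Tool frame: the origin (TCP) lies midway between the tips of the shut fingers; the grasp point (between the pads) lies 19 mm behind it; x points along the fingers, y is the direction in which the jaws open and shut, and the axes are right-handed (so a half turn about x gives the same grasp; the last joint's range is limited). The gripper opens to 88 mm and grips with 3 to 60 N. Pads are 18 mm wide; open, the fingers measure 123 mm over their backs; the gripper's body (75 mm by 187 mm) begins 45 mm behind the grasp point.
Start: joints at [1.131, 0.264, 1.604, -0, 1.274, -0.037], TCP at [0.265, 0.621, 0.239] pointing down, gripper open.
Joint ranges: [-2.63, 2.63], [-0.94, 2.18], [0.31, 2.57], [-1.31, 4.45], [0, 2.66], [-2.55, 2.55]. Speed limits (rad/s): [2.57, 2.57, 3.14, 3.14, 3.14, 3.14].

### API

Orientations are given as a rotation vector (axis times angle).
In Python, from cell import manip, inverse_kinematics, cams, order gives the robot as it stands. Calls block until the motion is done:
- manip.move_pose(position, orientation): joint-space move of the TCP to a pose.
- manip.move_linear(position, rate=0.15, rot=None): straight line of the TCP; rot=None keeps the orientation; rate is the mean speed in m/s.
- manip.set_joints(angles): joint-space move.
- manip.set_gripper(opening, force=None): finger opening in m; force is the grip in N (None keeps the last); returns when the fingers have stopped.
- manip.dwell(seconds).
- inverse_kinematics(position, orientation): joint angles nearest the present ones, or None.
- manip.state(): the state.
- cams.capture(name): name is "scene" or "top"; returns a dict with "image" (400x640x3 uint8, blue, green, red), "z_map" (400x640 float32, m along the optical axis (not along the pixel's ray), 0 where there is no reading), "intrinsics" (3x3 intrinsics, pixels), "position" and "orientation" of the camera in the world. Camera axes: x right, y down, z forward; pixel columns grow to the right and rows downward; lengths in m; the calibration is good to about 2 mm. A picture is of the moment at which its call begins.
A pose or a line that the arm cannot do raises manip.IKError and nothing moves.
- order.close_job(): hands the job in, once; it reports no verdict.
The state is a dict: "clock": time; "joint_pos": joint angles; "joint_velocities": joint speeds; "tau": joint torques, N m; "tool_pos": TCP position; "tcp_rot": TCP orientation; "contact_force": force on the tool from outside, world axes, zero at the start; "moment": the same for the moment, N m; "gripper_width": finger opening in m.
Only numpy, scipy, OpenCV 4.12 (cv2) and the standard library are available. Lean on these libraries where they do the work, as an engineer would, in place of code of your own. Each camera call takes 0.05 s, during which the arm holds its last target. There are 200 camera calls.

## Working session

There is one attempt and no reset: what is moved stays moved. The work goes in short steps, each a Python script; the robot and the scene stay as the last script left them, time stands still between calls to the robot, and variables do not carry over. Pictures are saved under pics/ and viewed, about 8 in all and at most 12, crops included, and the job is handed in when it is done.

```bash
ls; mkdir -p pics
python3 - <<'E'
from cell import cams,manip
import cv2,numpy as np
for n in("scene","top"):
    c=cams.capture(n); cv2.imwrite(f"pics/{n}0.png",c["image"]); np.savez(f"{n}0.npz",**c)
    print(n,c["intrinsics"].tolist(),c["position"],c["orientation"])
print(manip.state())
E
```

```text
pics
scene [[437.6748062167484, 0.0, 317.14354509429927], [0.0, 437.6748062167484, 204.01553194628633], [0.0, 0.0, 1.0]] [1.25115632 0.58387268 0.74654538] [-1.09922905 -2.21494434  1.15143622]
top [[379.8962832500865, 0.0, 320.0730928504976], [0.0, 379.8962832500865, 200.81339192419117], [0.0, 0.0, 1.0]] [ 0.24408484 -0.01085787  1.36104753] [-2.11994038  2.11974388 -0.18780448]
{'clock': 0.1, 'joint_pos': array([ 1.13109519e+00,  2.64685462e-01,  1.60523334e+00,  1.13597107e-05,
        1.27368019e+00, -3.68850444e-02]), 'joint_velocities': array([-0.00069729, -0.00298898, -0.00178684, -0.00059608, -0.00067908,
       -0.00036921]), 'tau': array([-2.18904984e-04, -5.03619969e+01, -3.58072007e+01,  7.30761420e-02,
        2.33004650e-02, -4.62274068e-05]), 'tool_pos': array([0.26432567, 0.62040316, 0.23750955]), 'tcp_rot': array([ 0.31446942,  1.54808635, -0.31754509]), 'contact_force': array([-0.36613928,  0.43230553, -0.41015782]), 'moment': array([-0.02828504, -0.00290121,  0.01746739]), 'gripper_width': 0.08837297235292488}
```

View pics/scene0.png

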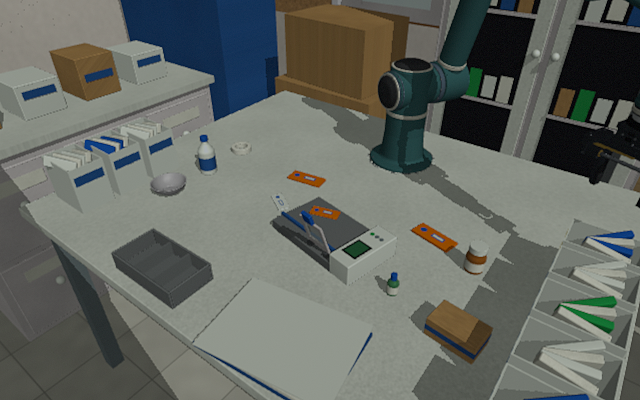

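View pics/top0.png

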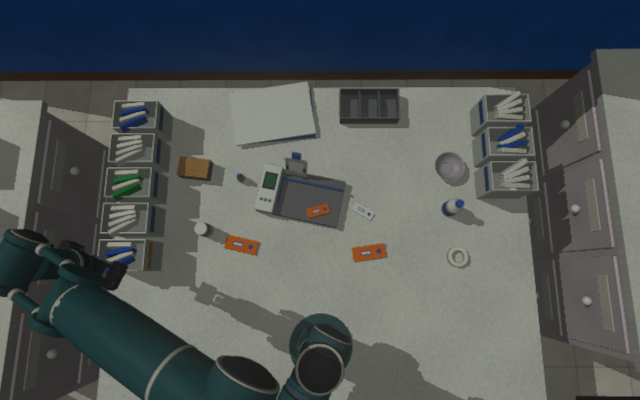

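The reader is at about (300,195) in top and (330,235) in scene. The small orange cassette on the bed is at (318,211) in top and (324,212) in scene. I'll enlarge both views.

Run:
```python
import cv2
a=cv2.imread("pics/top0.png")[140:240,240:390]; cv2.imwrite("pics/top0c.png",cv2.resize(a,None,fx=5,fy=5,interpolation=cv2.INTER_CUBIC))
a=cv2.imread("pics/scene0.png")[175:290,255:405]; cv2.imwrite("pics/scene0c.png",cv2.resize(a,None,fx=5,fy=5,interpolation=cv2.INTER_CUBIC))
```

```text
(no output)
```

View pics/top0c.png

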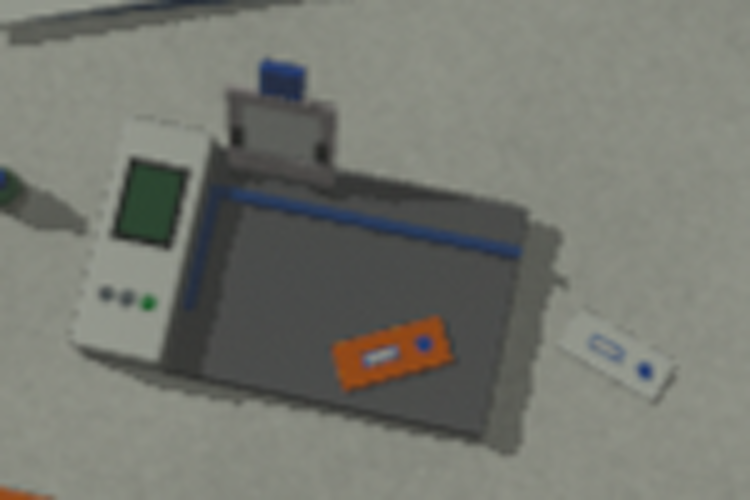

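View pics/scene0c.png

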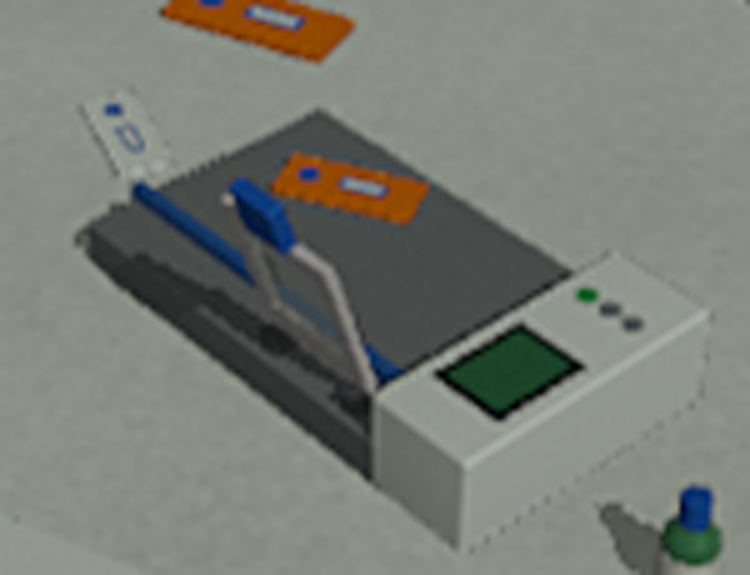

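Readings from the crops: the housing corners, bed corners and cassette corners are all sharp. Next I fit the reader, cassette and lid poses to both views.

```bash
cat > h.py <<'E'
import numpy as np
from scipy.spatial.transform import Rotation as R
from scipy.optimize import least_squares
C={n:dict(np.load(f"{n}0.npz")) for n in("scene","top")}
OFF=dict(top=(240,140),scene=(255,175))
def px(n,p): return (np.array(p,float)+.5)/5-.5+OFF[n]
def proj(n,P):
    c=C[n]; q=R.from_rotvec(c["orientation"]).inv().apply(np.atleast_2d(P)-c["position"]); q=q@c["intrinsics"].T
    return q[:,:2]/q[:,2:]
def fit(pts,x0):  # pts: name->(local mm, crop px); x,y,z,yaw
    def f(p): return np.concatenate([(proj(n,R.from_euler("z",p[3]).apply(np.array(L)/1e3)+p[:3])-px(n,u)).ravel() for n,(L,u) in pts.items()])
    s=least_squares(f,x0,loss="soft_l1"); return s.x,f(s.x)
E
python3 - <<'E'
from h import *
H=[[95,176,60],[95,110,60],[-75,110,60],[-75,176,60],[-75,-120,30],[95,-120,30]]
pts=dict(top=(H,[(137,117),(213,135),(162,362),(73,343),(487,437),(527,208)]),scene=(H,[(462,465),(377,393),(612,250),(708,315),(320,110),(80,237)]))
x,r=fit(pts,[.35,.1,0,-.2]); print("reader",x.round(4)); print(r.round(1).reshape(-1,2).tolist())
K=[[17,40,6],[17,-40,6],[-17,-40,6],[-17,40,6]]
ks=dict(top=(K,[(332,345),(440,317),(453,357),(347,390)]),scene=(K,[(407,223),(273,188),(293,152),(430,183)]))
k,r=fit(ks,[.3,0,.03,.2]); print("cas",k.round(4)); print(r.round(1).reshape(-1,2).tolist())
Rr=R.from_euler("z",x[3])
print("cas in reader",Rr.inv().apply(k[:3]-x[:3]).round(4),k[3]-x[3])
# lid angle: tab centre of outer face edges
for q in(1.7,1.8,1.9,2.0,2.1):
    u=np.array([-np.cos(q),0,np.sin(q)]);n=np.array([np.sin(q),0,np.cos(q)])
    P=[np.array([80,60,42])+u*a+n*b+np.array([0,c,0]) for a,b,c in((125,-2.5,15),(125,-2.5,-15),(125,7.5,15),(125,7.5,-15),(95,-2.5,15),(95,-2.5,-15))]
    W=Rr.apply(np.array(P)/1e3)+x[:3]
    print(q,*[((proj(n_,W)-OFF[n_]+.5)*5-.5).round(0).astype(int).tolist() for n_ in("top","scene")])
E
```

```text
reader [ 0.4989  0.045  -0.0039 -0.2051]
[[-2.0, -0.2], [0.8, -0.2], [0.2, 0.6], [-0.5, 0.6], [-0.3, -0.0], [1.0, -0.1], [0.5, 0.8], [-2.1, 0.6], [-0.1, 0.2], [0.4, -0.5], [-0.6, 0.1], [0.5, -2.4]]
cas [0.4596 0.009  0.0284 0.2767]
[[-0.3, 0.1], [-0.1, -0.4], [-0.1, 0.7], [-0.7, 0.3], [0.0, -0.8], [-0.6, -0.1], [0.0, 0.4], [-0.5, 0.3]]
cas in reader [-0.0311 -0.0432  0.0323] 0.48186076899409636
1.7 [[252, 102], [296, 111], [255, 88], [300, 97], [254, 120], [298, 129]] [[321, 180], [278, 151], [304, 191], [262, 162], [327, 229], [285, 200]]
1.8 [[256, 85], [300, 94], [259, 72], [304, 81], [257, 108], [301, 116]] [[300, 194], [258, 165], [284, 206], [241, 177], [311, 239], [270, 210]]
1.9 [[260, 69], [305, 78], [264, 57], [308, 66], [261, 96], [304, 104]] [[280, 210], [238, 180], [264, 224], [222, 194], [296, 251], [255, 222]]
2.0 [[265, 55], [309, 63], [268, 44], [312, 53], [264, 85], [307, 93]] [[260, 228], [218, 198], [245, 244], [203, 213], [282, 265], [240, 235]]
2.1 [[269, 42], [313, 50], [272, 32], [316, 41], [267, 75], [310, 83]] [[241, 248], [199, 217], [226, 265], [185, 234], [268, 279], [226, 249]]
```

Run:
```python
from h import *
import cv2
H=[[95,110,60],[-75,110,60],[-75,176,60],[-75,-120,30]]
pts=dict(top=(H+[[95,-120,30],[55,-120,30]],[(213,135),(162,362),(73,343),(487,437),(527,208),(520,257)]),scene=(H,[(377,393),(612,250),(708,315),(320,110)]))
for n in pts:
    x,r=fit({n:pts[n]},[.5,.045,0,-.2]); print(n,x.round(4),abs(r).max().round(1))
x,r=fit(pts,[.5,.045,0,-.2]); print("both",x.round(4),r.round(1).reshape(-1,2).tolist())
Rr=R.from_euler("z",x[3]); x[2]=0
ims=[]
for n in("top","scene"):
    o=OFF[n]; im=cv2.resize(C[n]["image"][o[1]:o[1]+115,o[0]:o[0]+150],None,fx=5,fy=5,interpolation=cv2.INTER_CUBIC)
    def poly(P,col,cl=False):
        q=((proj(n,Rr.apply(np.array(P)/1e3)+x[:3])-o+.5)*5-.5).round().astype(np.int32)
        cv2.polylines(im,[q],cl,col,1)
    poly([[55,-120,30],[55,100,30],[-30,100,30]],(0,255,0)); poly([[63,-120,38],[63,108,38],[-30,108,38]],(0,255,255))
    poly([[-75,110,30],[-75,-120,30],[95,-120,30]],(255,0,255))
    q=1.93;u=np.array([-np.cos(q),0,np.sin(q)]);nn=np.array([np.sin(q),0,np.cos(q)])
    poly([np.array([80,60,42])+u*a+nn*7.5+np.array([0,c,0]) for a,c in((125,15),(125,-15),(95,-15),(95,15))],(0,0,255),True)
    ims.append(im)
cv2.imwrite("pics/ov.png",np.hstack(ims)[:, :][:570].copy() if 0 else cv2.resize(np.hstack(ims),(800,307),interpolation=cv2.INTER_AREA)); 
cv2.imwrite("pics/ov2.png",np.vstack([ims[0][20:480,0:650]]))
np.save("reader.npy",x)
```

```text
top [ 0.5013  0.0461 -0.0113 -0.2023] 0.6
scene [ 0.4833  0.0373 -0.0175 -0.1978] 0.9
both [ 0.4992  0.046  -0.0031 -0.2025] [[0.4, -0.3], [-0.1, 0.6], [-0.8, 0.6], [-0.5, -0.2], [0.6, -0.4], [-0.1, 0.5], [-1.6, 0.5], [0.2, 0.1], [0.8, -0.6], [-0.5, 0.0]]
```

View pics/ov2.png

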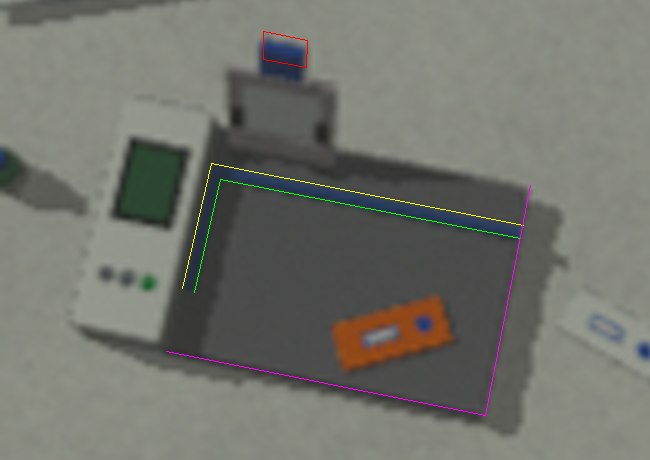

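The overlay lines up with the walls and bed edges to about 1 mm, and the lid angle is about 1.95. Now the cassette: grip it lightly, drag it and turn it square.

```bash
cat > m.py <<'E'
from h import *
from cell import manip,inverse_kinematics,cams,order
RD=np.load("reader.npy"); YAW=RD[3]; RR=R.from_euler("z",YAW)
def W(x,y,z): return RR.apply(np.array([x,y,z])/1e3)+np.array([RD[0],RD[1],0])
def ori(a):
    c,s=np.cos(a),np.sin(a); return R.from_matrix(np.array([[0,0,-1],[c,s,0],[s,-c,0]]).T).as_rotvec()
def st(t=""):
    s=manip.state(); p=RR.inv().apply(s["tool_pos"]-[RD[0],RD[1],0])*1e3
    print(t,"t",round(s["clock"],2),"rd",p.round(1),"F",RR.inv().apply(s["contact_force"]).round(1),"g",round(s["gripper_width"],4),"j6",s["joint_pos"][5].round(2)); return s
def seg(*p,rate=.15,a=None): manip.move_linear(W(*p),rate=rate,rot=None if a is None else ori(a))
E
python3 - <<'E'
from m import *
from cell import inverse_kinematics as ik
y=R.from_rotvec(manip.state()["tcp_rot"]).as_matrix()[:,1]; print("jaw ang",np.arctan2(y[1],y[0]))
for nm,p,a in(("grip",W(-31,-43,32),.277),("sq",W(-15,40,32),YAW),("pushx",W(10,60,32),YAW+np.pi/2),("lid",W(145,60,150),YAW+np.pi/2),("lidend",W(-25,60,48),YAW+np.pi/2)):
    for k in(0,np.pi,-np.pi):
        j=ik(p,ori(a+k)); print(nm,k,None if j is None else np.round(j,2))
E
```

```text
jaw ang 1.167976978037605
grip 0 [-0.03  0.09  2.23 -0.    0.82 -0.31]
grip 3.141592653589793 None
grip -3.141592653589793 None
sq 0 [0.13 0.17 2.15 0.   0.83 0.33]
sq 3.141592653589793 None
sq -3.141592653589793 None
pushx 0 [ 0.15  0.22  2.09 -0.    0.84 -1.22]
pushx 3.141592653589793 [0.15 0.22 2.09 0.   0.84 1.92]
pushx -3.141592653589793 [0.15 0.22 2.09 0.   0.84 1.92]
lid 0 [ 0.08  0.3   1.73 -0.    1.11 -1.29]
lid 3.141592653589793 [0.08 0.3  1.73 0.   1.11 1.85]
lid -3.141592653589793 [0.08 0.3  1.73 0.   1.11 1.85]
lidend 0 [ 0.17  0.14  2.14 -0.    0.86 -1.2 ]
lidend 3.141592653589793 [0.17 0.14 2.14 0.   0.86 1.95]
lidend -3.141592653589793 [0.17 0.14 2.14 0.   0.86 1.95]
```

Run:
```python
from m import *
k=np.array([.4596,.009]); p=RR.inv().apply([k[0]-RD[0],k[1]-RD[1],0])*1e3; print(p)
manip.move_pose(W(p[0],p[1],130),ori(.277)); st("above")
manip.set_gripper(.062,4)
seg(p[0],p[1],60,rate=.2); seg(p[0],p[1],32,rate=.06); st("low")
manip.set_gripper(0.0,4); s=st("grip")
if .030<s["gripper_width"]<.040:
    seg(-18,38,32,rate=.05,a=YAW); st("dragged")
    manip.set_gripper(.062); st("rel")
    seg(-18,38,75,rate=.15)
    c=cams.capture("scene"); np.savez("scene1.npz",**c)
    import cv2; a=c["image"][165:290,250:410]; cv2.imwrite("pics/s1.png",cv2.resize(a,None,fx=5,fy=5,interpolation=cv2.INTER_CUBIC))
st()
```

```text
[-31.3736809  -44.22079427   0.        ]
above t 2.42 rd [-31.  -43.6 130.3] F [-0.4  0.2  0.7] g 0.088 j6 -0.31
low t 4.1 rd [-31.6 -44.3  31.7] F [ 0.1 -0.4  0.2] g 0.0618 j6 -0.31
grip t 4.63 rd [-31.2 -44.2  32.2] F [-0.4  0.5  1.5] g 0.0339 j6 -0.31
dragged t 6.45 rd [-17.9  38.   32.1] F [-0.7 -1.3  3.7] g 0.0339 j6 0.33
rel t 7.03 rd [-18.1  38.   31.9] F [-0.9  0.8  0. ] g 0.0621 j6 0.33
 t 7.52 rd [-18.3  37.9  74.6] F [ 0.7  0.6 -0.1] g 0.0616 j6 0.33
```

View pics/s1.png

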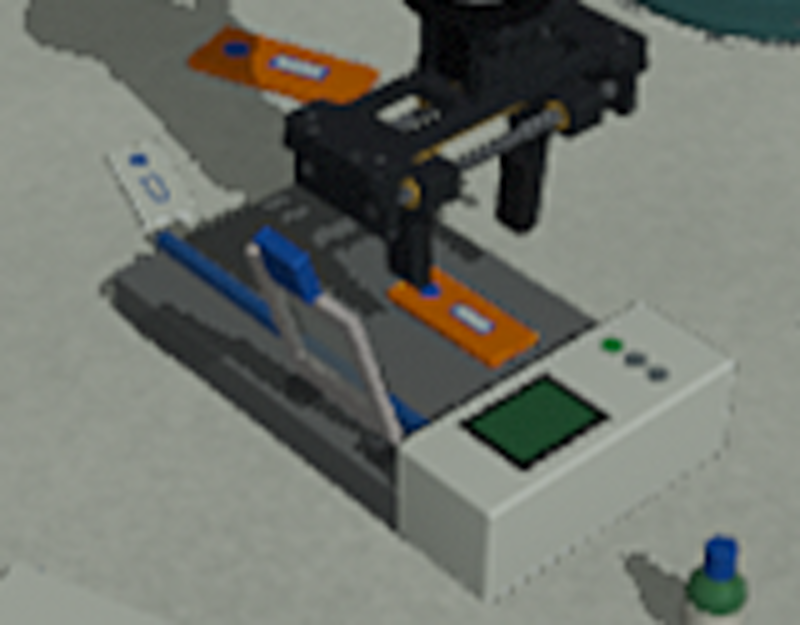

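Cassette is square and released at about (470,320) in the crop; the lid is untouched. Now I push it +x, then +y, stopping on contact force.

```bash
cat >> m.py <<'E'
def press(p0,d,n,f=5.0,rate=.03):
    "1 mm steps along reader direction d from p0 until the force against d passes f"
    p=np.array(p0,float); d=np.array(d,float)
    for i in range(n):
        p+=d; seg(*p,rate=rate)
        F=RR.inv().apply(manip.state()["contact_force"])
        if -F@d>f: break
    print("stopped after",i+1); return p
E
python3 - <<'E'
from m import *
A=YAW+np.pi/2
manip.set_gripper(0.0,20)
manip.move_pose(W(-60,38,75),ori(A)); 
seg(-60,38,32,rate=.12); st("low")
seg(2,38,32,rate=.05); st("near")
p=press([2,38,32],[1,0,0],16); st("x pushed")
seg(p[0]-6,38,32); seg(p[0]-6,38,60); seg(38,-45,60,rate=.2); seg(38,-45,32,rate=.12)
seg(37,-6,32,rate=.05); st("near y")
p=press([37,-6,32],[0,1,0],16); st("y pushed")
seg(37,p[1]-25,32); seg(37,p[1]-25,60,rate=.2); 
manip.move_pose(W(-60,-40,100),ori(A))
import cv2
for n in("scene","top"):
    c=cams.capture(n); np.savez(n+"2.npz",**c)
    a=c["image"]; o=OFF[n]; a=a[o[1]:o[1]+115,o[0]:o[0]+150]; cv2.imwrite(f"pics/{n}2.png",cv2.resize(a,None,fx=5,fy=5,interpolation=cv2.INTER_CUBIC))
st()
E
```

```text
low t 10.38 rd [-60.1  37.9  31.6] F [-0.3  0.2 -0.1] g 0.0004 j6 -1.21
near t 11.77 rd [ 1.6 38.  31.9] F [ 0.6 -0.1 -0. ] g 0.0006 j6 -1.26
stopped after 12
x pushed t 14.77 rd [11.7 38.  31.7] F [-8.6  0.8  5.4] g 0.0006 j6 -1.26
near y t 17.26 rd [36.9 -6.1 31.9] F [-0.5  0.1  0.1] g 0.0004 j6 -1.35
stopped after 14
y pushed t 20.76 rd [36.9  7.2 31.9] F [ 0.2 -5.   0.1] g 0.0007 j6 -1.33
 t 21.98 rd [-59.3 -39.7  99.7] F [-0.2 -0.4  0.7] g 0.0003 j6 -1.38
```

View pics/top2.png

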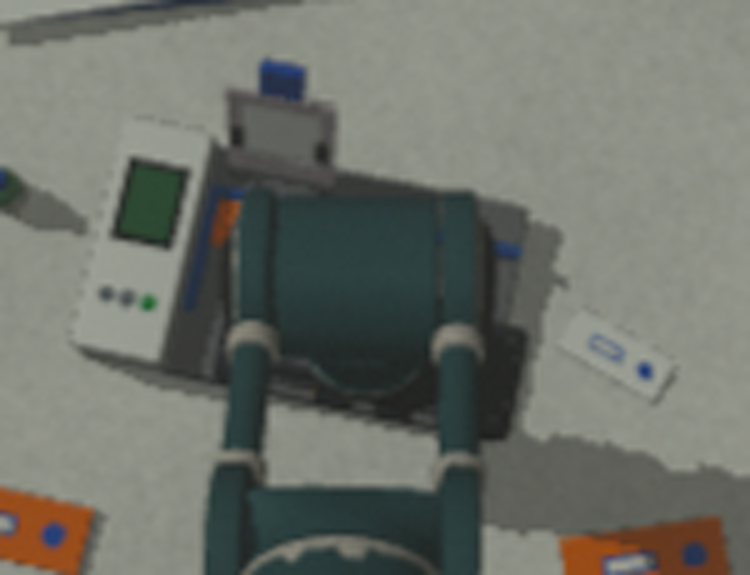

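View pics/scene2.png

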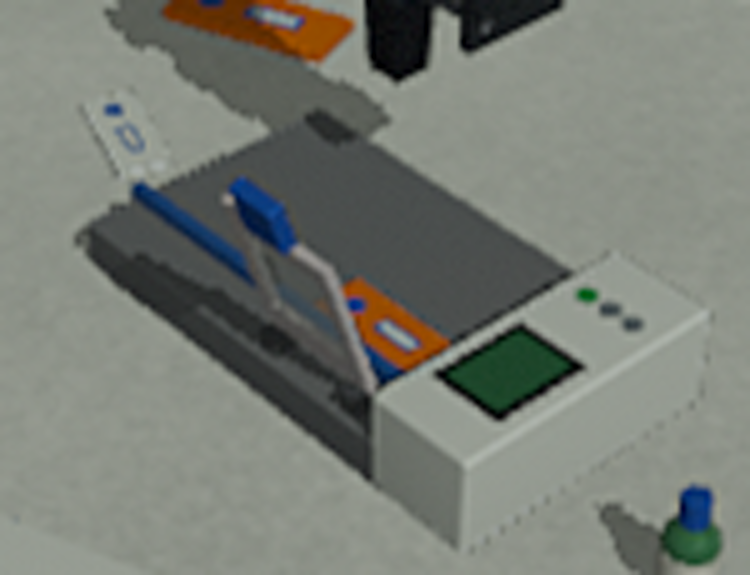

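Cassette looks seated in both pictures: near edge (348,285)–(447,340) in the scene crop, left end against the side wall at (215,240) in the top crop. I compare this with the projection, nudge once more in +x at its middle, then go behind the lid.

Run:
```python
from m import *
P=[W(38+a,60+b,36) for a,b in((-17,-40),(-17,40),(17,40))]
for n in("scene","top"): print(n,((proj(n,P)-OFF[n]+.5)*5-.5).round(0).tolist())
A=YAW+np.pi/2
seg(-20,58,60,rate=.25); seg(-10,58,32,rate=.12); seg(8,58,32,rate=.08)
p=press([8,58,32],[1,0,0],8,f=4); st("x again")
seg(p[0]-8,58,32); seg(p[0]-8,20,110,rate=.25)
# around the lid's right-hand side, over the bed, then behind the tab
seg(-20,-50,205,rate=.3); seg(160,-50,205,rate=.3); seg(160,60,205,rate=.3); seg(160,60,140,rate=.2); s=st("behind")
c=cams.capture("scene")
import cv2; cv2.imwrite("pics/s3.png",cv2.resize(c["image"][140:290,250:410],None,fx=5,fy=4,interpolation=cv2.INTER_CUBIC))
```

```text
scene [[357.0, 277.0], [464.0, 352.0], [415.0, 382.0]]
top [[318.0, 264.0], [209.0, 242.0], [219.0, 197.0]]
stopped after 5
x again t 24.6 rd [11.8 58.  31.8] F [-4.9  0.   3.8] g -0.0 j6 -1.23
behind t 27.64 rd [159.5  58.8 139.6] F [0.2 0.1 0.2] g 0.0005 j6 -1.3
```

View pics/s3.png

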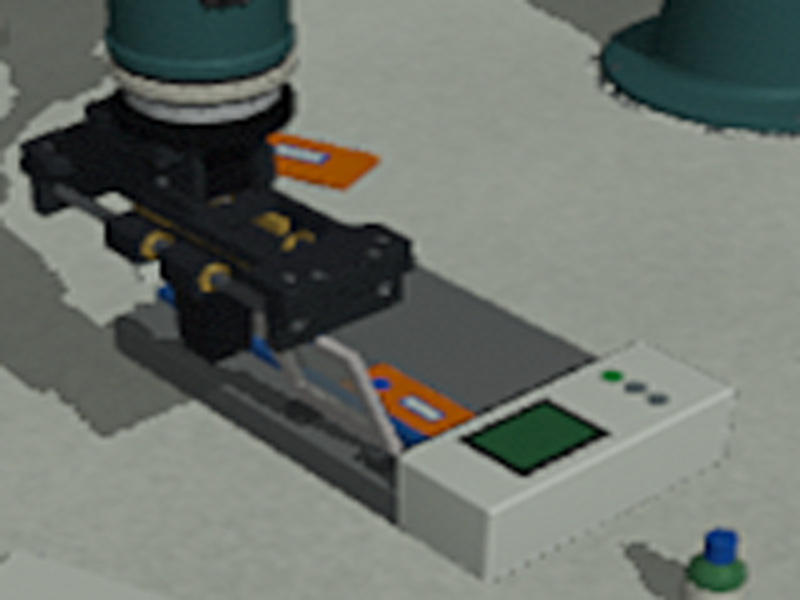

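Fingers are behind the tab (near (215,330) in the crop) with the lid untouched; the cassette is at (420,400), still seated. Now I swing the lid down along its arc.

Run:
```python
from m import *
def tip(q):
    s,c=np.sin(q),np.cos(q)
    return (80-125*c+7.5*s+9,60,42+110*s) if c<0 else (80-112*c+7.5*s+9,60,42+112*s+7.5*c)
for q in np.arange(2.0,0.05,-.15):
    seg(*tip(q),rate=.1); s=st(f"q{q:.2f}")
    if np.linalg.norm(s["contact_force"])>25: print("STOP"); raise SystemExit
p=press(tip(0.05),[0,0,-1],9,f=9); st("down")
seg(p[0],60,p[2]+40,rate=.15); seg(-110,60,140,rate=.25)
import cv2; c=cams.capture("scene")
cv2.imwrite("pics/s4.png",cv2.resize(c["image"][170:290,250:410],None,fx=5,fy=5,interpolation=cv2.INTER_CUBIC)); np.savez("scene4.npz",**c); st()
```

```text
q2.00 t 27.97 rd [148.6  60.2 144. ] F [-0.3  0.6  0.3] g 0.0004 j6 -1.29
q1.85 t 28.3 rd [130.8  60.2 148.4] F [-0.3 -0.5  0.4] g 0.0009 j6 -1.28
q1.70 t 28.63 rd [112.2  60.  151. ] F [ 0.8 -0.1  0.2] g 0.0004 j6 -1.28
q1.55 t 28.97 rd [ 93.8  60.  154. ] F [0.3 0.6 0.7] g 0.0005 j6 -1.27
q1.40 t 29.28 rd [ 77.1  60.  153.6] F [ 0.  -0.   0.5] g 0.0003 j6 -1.26
q1.25 t 29.6 rd [ 60.6  60.  150.6] F [ 0.5 -0.3 -0.5] g 0.0007 j6 -1.25
q1.10 t 29.92 rd [ 44.7  60.  145.1] F [0.3 0.1 0.9] g 0.0004 j6 -1.24
q0.95 t 30.23 rd [ 29.7  59.9 137.3] F [ 0.9  0.2 -0.8] g 0.0004 j6 -1.23
q0.80 t 30.55 rd [ 15.9  59.9 127.2] F [-0.2  0.5  0. ] g 0.0006 j6 -1.22
q0.65 t 30.87 rd [  3.8  59.8 115.3] F [0.2 0.1 0.2] g 0.0008 j6 -1.22
q0.50 t 31.18 rd [ -6.4  59.8 101.7] F [ 0.  -0.2 -0. ] g 0.0003 j6 -1.21
q0.35 t 31.5 rd [-14.3  59.8  87. ] F [-0.  -0.6  0.7] g 0.0007 j6 -1.2
q0.20 t 31.82 rd [-19.9  59.8  71.1] F [ 1.  -0.5  0.8] g 0.0006 j6 -1.2
stopped after 7
down t 34.06 rd [-22.5  60.   49.6] F [-3.9 -2.  14.2] g 0.0004 j6 -1.2
 t 35.08 rd [-109.6   59.9  139.1] F [ 0.5 -0.9  0.3] g 0.0004 j6 -1.12
```

View pics/s4.png

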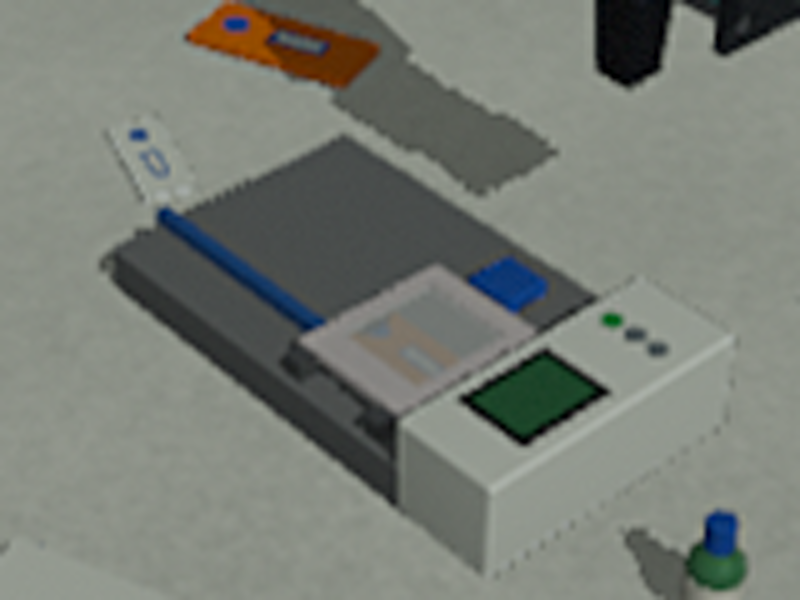

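The lid is closed: the fingertip stopped at 49.6 mm, and a closed tab should be at 49.5 mm. Through the pane, the cassette's window at (420,360) and dot at (382,329) are where they were before closing, once the crop shift is allowed for. Handing in.

Run:
```python
from m import *
order.close_job(); st()
```

```text
the job is handed in; nothing more can be done
the job is handed in; nothing more can be done
```

The cassette is seated in the corner with the lid closed over it, and I handed the job in at about 35 s of the 54 s allowed.

**What I did:** I gripped the cassette lightly and dragged it square along the bed. I then pushed it against the back wall, the side wall and the back wall again, stopping each time on contact force. Finally I swung the lid down from behind its tab and pressed it shut with about 14 N.

**Last checks:**
- **Cassette position:** on both back-wall pushes the finger stopped within 0.3 mm of where a seated cassette should stop it. On the side-wall push I judged it by force alone (5 N). The cassette corners agreed with the projected seated pose to about 1 to 2 image pixels, roughly 3 to 5 mm. The housing hid the left near corner in the scene view, so that corner was checked only in the top view.
- **Lid:** the tab stopped at 49.6 mm, against 49.5 mm when fully closed. Through the pane, the cassette had not visibly moved when the lid came down.
- **Other things on the counter:** the dropper, the used cassette and the look-alike in view looked undisturbed. I didn't recheck the jar, box, dish, tape and bottle, but every move stayed well clear of them.

**Disagreements:** fitting the reader's height from the images gave 3 mm below the counter, and −11 to −17 mm from either camera alone. I used the stated height instead, and the tab contact agreed with it. The force reading stayed within its noise during most of the lid swing, although the lid clearly moved, so only the final press confirmed contact.

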